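Lift the bar-handled serving tile out of its interlocking rack

TASK

Two wooden serving tiles are locked by T-shaped tongues between the blocks of the wooden rack. Lift the one with the straight bar handle straight up until it is well clear of the blocks, then set it down gently, flat and upright, wholly on the round cork mat, and let go. Leave the tile with the round knob seated in the rack.

Things in the scene. Friction and masses are not known exactly. Their poses are not given: they have to be found in the camera images.
- bar_tile: Beech tile 80 (its x) x 44 (y) x 26 mm, a T-shaped tongue (neck 18, head 32 mm wide, full height) on each 80 mm side, tongue tips 71 mm apart along y. About 0.16 kg. Origin: centre of underside, z up. Bar handle on top: upright fin 14 mm thick (x), 40 mm long (y), top 66 mm above origin; pinch it along x, where space is free. Starts loosely seated (2 mm play, no latch) in either bay, yaw as the rack.
- knob_tile: The same tile in shape and size, but with a round turned knob (30 mm across, top 66 mm above the origin) instead of the bar. Origin: centre of its underside, z up. It sits in the other bay and stays there.
- rack: Darker wooden rack, 96 (its x) x 244 mm (its y), fixed. Origin: centre of underside, z up. On an 8 mm base board stand a middle block and two end blocks, tops at 34 mm, flush with seated tiles. Bays between them centred at y = +66 and -66 mm; a seated tile's origin is 8 mm up and it must rise 26 mm to come free. A foil coffee pod (top at 56 mm) stands in a well in the middle block.
- mat: Round flat cork mat, 200 mm across and 8 mm thick, lying bare on the worktop, fixed. Origin: centre of its underside, z up.

How it is judged:
By the outcome, as a careful person would: the job done as asked, in the order asked, and still so for the second after the job is handed in, with the robot touching nothing.
It also fails if it takes over 40 s, if anything falls off the work surface, if the arm or the gripper's body presses on something with over 40 N, if the wrist force passes 120 N, or if a joint passes its speed limit or range.

ROBOT

A 6-joint arm with a two-finger parallel gripper is mounted at the origin on a cart in front of the work surface, level with it; the furniture and walls round the work are solid. World frame = base frame: x ahead of the robot, y to its left, z up, the work surface at z = 0. Lengths are in mm, angles in rad, forces in N, time in s.
With the tool pointing down it reaches from about 375 to 975 mm from the base axis. Payload 3.8 kg.
Tool frame: the origin (TCP) lies between the finger pads; the fingertips stand 25 mm ahead of it and the grasp point (between the pads) lies 6 mm ahead of it; z points along the fingers, y is the line along which they close (so a half turn about z gives the same grasp; the last joint's range is limited). The gripper opens to 88 mm and grips with 3 to 60 N. Pads are 18 mm wide; open, the fingers measure 123 mm over their backs; the gripper's body (75 mm by 187 mm) begins 45 mm behind the grasp point.
Start: joints at [-1.385, 0.264, 1.604, -0, 1.274, -0.037], TCP at [149.144, -658.312, 263.706] pointing down, gripper open.
Joint ranges: [-2.63, 2.63], [-0.94, 2.18], [0.31, 2.57], [-1.31, 4.45], [0, 2.66], [-2.55, 2.55]. Speed limits (rad/s): [2.57, 2.57, 3.14, 3.14, 3.14, 3.14].

INTERFACE

Orientations are given as [roll, pitch, yaw] about the fixed x, y, z axes, in that order (R = Rz(yaw) Ry(pitch) Rx(roll)).
In Python, from rig import manip gives the robot as it stands.
- The arm moves only by the tool jog_arm, never from a script. Its argument "series" is a list that holds one entry, the list of rows, each a list of 7 numbers: the shift along the world's x, y, z in mm, then the turn, a rotation vector about the world's x, y, z in rad, then the opening, from 0 (shut) to 1 (fully open). In form: [[[x, y, z, wx, wy, wz, claw], ...]]. A call has 1 to 5 rows; each row is the pose to reach, as a shift and turn from the pose commanded when the call began; what a row does not reach only later rows make up. A row lasts 1/12 s, in which the tool goes at most 41.7 mm and 7.16 degrees, less where a joint would pass 70% of its speed; a pose out of reach is approached as far as the arm can. A call with a gripper value outside its range is refused whole. The fingers move at their own pace and stop on an object; "force" is the grip in N (left out, the last holds). Time passes only in rows, so rows that repeat a pose let the fingers close. It gives the time, the measured TCP pose, the force, the opening and the grip force at its end, in the units of the state.
- manip.get_state(): the state, without advancing time (a new reading comes with each control period).
- manip.read_camera(name): name is "side" or "top" or "wrist"; returns a dict with "image" (400x640x3 uint8, red, green, blue), "fov_y" (degrees; the focal length in pixels is half the picture's height over the tangent of half this angle, whatever the lens; pixels are square), "cx", "cy" (the principal point, pixels), "origin" and "attitude" of the camera in the world. Camera axes: x right, y up, looking along -z (the intrinsics and any distortion apply to the point x, -y, -z); pixel columns grow to the right and rows downward; lengths in mm; the calibration is good to about 2 mm. The wrist camera is an equidistant fisheye: a pixel r from the principal point sees the ray r / f radians off the axis. A picture is of the moment at which its call begins. There is no depth.
- manip.finish_job(): hands the job in; it is judged then, once.
Trained networks look in a picture, given as the dict that the camera call returned (one of the last four; its "shot" number tells which), for a name from the list of things; names that differ only in an ending like _2 or _b are one class to them, and where a whole thing is asked for, a point or a joint stands for the part that bears it (a point fixed in the world has none). Each returns a list of dicts, best first, with "confidence" (0 to 1); they miss things now and then, are a little off and sometimes report something else, mostly with a low value. They report only what shows in the picture. A call takes as long as a camera call.
- manip.trace(picture, thing): "pixels" (400x640 bool, what is visible of it) and "box" ([centre column, centre row, width, height] in pixels, round what is visible of it).
The state is a dict: "clock": time; "joints": joint angles; "qvel": joint speeds; "tau": joint torques, N m; "ee_pos": TCP position; "ee_rot": TCP orientation; "contact_force": force on the tool from outside, world axes, zero at the start; "ft_torque": the same for the moment, N m; "width": finger opening in mm; "finger_force": force on a finger pad.
Only numpy, scipy, OpenCV 4.12 (cv2) and the standard library are available. Lean on these libraries where they do the work, as an engineer would, in place of code of your own. Each camera call takes 0.05 s, during which the arm holds its last target. There are 200 camera calls.

## Working session

There is one attempt and no reset: what is moved stays moved. The work goes in short steps, Python scripts to look and compute and a tool call to move; the robot and the scene stay as the last step left them, time stands still between calls to the robot, and variables do not carry over. Pictures are saved under pics/ and viewed, at most 10 in all, crops included, and the job is handed in when it is done.

Besides the shell and the picture viewer there is one more tool, called after "Request:" as name(argument=value, ...), one argument or row to a line, values as JSON. jog_arm: Moves the arm, as the interface text tells. Its arguments: {"type":"object","properties":{"series":{"type":"array"},"force":{"type":"number"}},"required":["series"]}

```bash
mkdir -p pics; cat > h.py <<'E'
import numpy as np, cv2
from scipy.spatial.transform import Rotation as R
from rig import manip
def att(p):
    a=np.array(p["attitude"],float)
    return a if a.shape==(3,3) else (R.from_euler('xyz',a).as_matrix() if a.size==3 else R.from_quat(a).as_matrix())
def ray(p,u,v,fish=False):
    f=200/np.tan(np.radians(p["fov_y"]/2)); x=(u-p["cx"])/f; y=(v-p["cy"])/f
    if fish:
        r=np.hypot(x,y); s=np.sin(r)/max(r,1e-9); d=np.array([x*s,-y*s,-np.cos(r)])
    else: d=np.array([x,-y,-1.])
    return att(p)@d
def onz(p,u,v,z,fish=False):
    d=ray(p,u,v,fish); o=np.array(p["origin"],float); return o+d*(z-o[2])/d[2]
def proj(p,X,fish=False):
    f=200/np.tan(np.radians(p["fov_y"]/2)); c=att(p).T@(np.array(X,float)-p["origin"])
    x,y,z=c[0],-c[1],-c[2]
    if fish:
        r=np.hypot(x,y); th=np.arctan2(r,z); return p["cx"]+f*th*x/r,p["cy"]+f*th*y/r
    return p["cx"]+f*x/z,p["cy"]+f*y/z
def save(p,n): cv2.imwrite("pics/"+n,cv2.cvtColor(p["image"],cv2.COLOR_RGB2BGR))
E
python3 - <<'E'
from h import *
print(manip.get_state())
for c in ("top","side"):
    p=manip.read_camera(c); save(p,c+"0.png")
    print(c,{k:v for k,v in p.items() if k!="image"})
    for t in ("bar_tile","knob_tile","rack","mat"):
        for r in manip.trace(p,t)[:2]: print(t,round(r["confidence"],2),np.round(r["box"],1), np.round(onz(p,r["box"][0],r["box"][1],34 if t!="mat" else 8),0))
E
```

```text
{'clock': 0.0, 'joints': array([-1.38488091e+00,  2.64745152e-01,  1.60534245e+00, -1.75958409e-05,
        1.27370121e+00, -3.69382234e-02]), 'qvel': array([-0.00118299,  0.00107242,  0.00022718, -0.00090142,  0.00142358,
        0.0011104 ]), 'tau': array([-8.62294564e-04, -5.02116823e+01, -3.56877315e+01,  7.28524011e-02,
        2.93580804e-02, -1.56734168e-04]), 'ee_pos': array([ 149.03292457, -657.68176757,  262.41037251]), 'ee_rot': array([-3.13939737e+00, -6.43015585e-05,  2.22858742e-01]), 'contact_force': array([-0.26472797,  0.25517078,  0.29425695]), 'ft_torque': array([-0.00265974, -0.00114216,  0.00670077]), 'finger_force': 0.0, 'width': 88.05003278267158}
top {'fov_y': 48.4675962735539, 'cx': 308.97634588205153, 'cy': 198.7731256151688, 'origin': array([ 394.05731968, -168.11790638,  883.30355129]), 'attitude': array([ 0.19340265,  0.00595869, -1.58351598]), 'shot': 1}
bar_tile 0.71 [372.1 260.2  50.1  43.9] [ 440. -283.   34.]
knob_tile 0.57 [384.2 195.4  46.   42. ] [ 565. -312.   34.]
rack 0.98 [374.9 227.5  68.7 133.7] [ 502. -291.   34.]
mat 0.76 [252.9 224.1  99.4 100.9] [516. -53.   8.]
side {'fov_y': 47.86128858009266, 'cx': 315.42043944136486, 'cy': 189.5593525819975, 'origin': array([297.16286001, 569.6809073 , 400.47130279]), 'attitude': array([ 1.13690053,  0.0216863 , -2.81764946]), 'shot': 2}
bar_tile 0.63 [386.8 175.8  36.9  39.3] [ 437. -282.   34.]
knob_tile 0.94 [330.7 162.8  36.2  37.8] [ 569. -321.   34.]
rack 0.8 [359.7 181.2 122.2  52.4] [ 484. -240.   34.]
mat 0.95 [314.8 242.4 118.8  63.5] [510. -33.   8.]
```

View pics/top0.png

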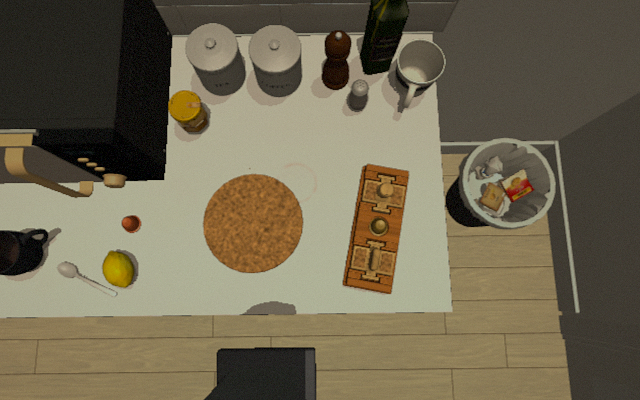

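View pics/side0.png

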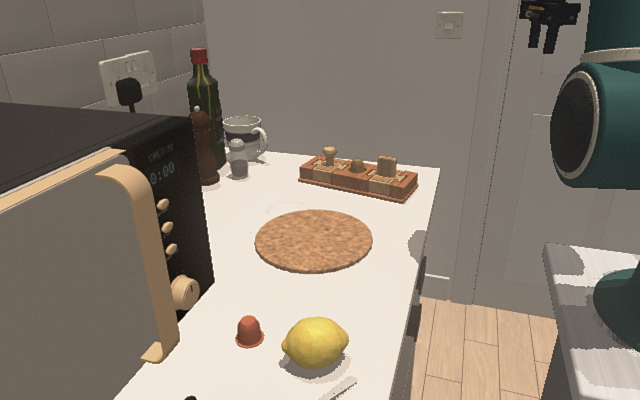

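The top view shows the rack with corners at about (368,165), (409,171), (390,293) and (344,286). The bar tile is at (373,262), the knob tile at (384,191) and the mat at (253,224). The side view agrees.

```bash
cat >> h.py <<'E'
from scipy.optimize import minimize, least_squares
def hullmask(p,pts,fish=False):
    q=np.array([proj(p,X,fish) for X in pts]); m=np.zeros((400,640),np.uint8)
    cv2.fillConvexPoly(m,cv2.convexHull(np.round(q*16).astype(np.int32)),1,shift=4); return m>0
def box(x,y,yaw,lx,ly,z0,z1):
    c,s=np.cos(yaw),np.sin(yaw)
    return [(x+c*a-s*b,y+s*a+c*b,z) for a in(-lx/2,lx/2) for b in(-ly/2,ly/2) for z in(z0,z1)]
def disc(x,y,r,z): return [(x+r*np.cos(t),y+r*np.sin(t),z) for t in np.linspace(0,6.28,60)]
def hull(m):
    m=cv2.morphologyEx(m.astype(np.uint8),cv2.MORPH_OPEN,np.ones((3,3)))
    o=np.zeros_like(m); cv2.fillConvexPoly(o,cv2.convexHull(cv2.findNonZero(m)),1); return o>0
def fit(views,gen,x0,step):
    def c(x): return sum(1-(a&m).sum()/(a|m).sum() for p,m,f in views for a in [hullmask(p,gen(*x),f)])
    x0=np.array(x0,float); sim=np.vstack([x0]+[x0+np.eye(len(x0))[i]*step[i] for i in range(len(x0))])
    r=minimize(c,x0,method="Nelder-Mead",options=dict(initial_simplex=sim,xatol=.01,fatol=1e-5,maxiter=400)); return r.x,r.fun
E
python3 - <<'E'
from h import *
V={}
for c in ("top","side"):
    p=manip.read_camera(c)
    for t in ("rack","mat"):
        r=manip.trace(p,t)
        if r: V.setdefault(t,[]).append((p,hull(r[0]["pixels"]),False))
    for t in ("bar_tile","knob_tile"):
        r=manip.trace(p,t)
        if r:
            v,u=np.nonzero(r[0]["pixels"]); print(c,t,r[0]["confidence"],u.mean(),v.mean())
g=lambda x,y,w: box(x,y,w*.01,96,244,0,34)
for vs in (V["rack"],V["rack"][:1],V["rack"][1:]):
    print("rack",fit(vs,g,[502,-297,-180],[15,15,8]))
for vs in (V["mat"],V["mat"][:1],V["mat"][1:]): print("mat",fit(vs,lambda x,y:disc(x,y,100,8),[516,-50],[8,8]))
E
```

```text
top knob_tile 0.92 381.88837209302324 193.92480620155038
side bar_tile 0.75 384.79841449603623 175.0656851642129
side knob_tile 0.79 326.91967213114754 166.04918032786884
rack (array([ 504.30927621, -295.57361595, -176.24059103]), np.float64(0.10733182101563421))
rack (array([ 506.00103489, -294.10735554, -175.95104607]), np.float64(0.04761904761904767))
rack (array([ 504.50485711, -298.21000777, -175.59455877]), np.float64(0.04992397364419665))
mat (array([518.98312449, -50.81057978]), np.float64(0.07109602455526831))
mat (array([521.2888031, -51.1399231]), np.float64(0.03106212424849697))
mat (array([518.23299885, -48.21831322]), np.float64(0.028192099655794167))
```

Request:
jog_arm(
  series=[
    [[22,28,0,0,0,-0.03,1],[46,60,0,0,0,-0.07,1],[70,90,0,0,0,-0.1,1],[94,120,0,0,0,-0.14,1],[118,150,0,0,0,-0.17,1]],
  ],
)

```text
clock: 1.42
ee_pos: [267.8, -506.9, 263.8]
ee_rot: [3.141, -0.0, 0.05]
contact_force: [0.6, -0.3, -0.6]
width: 88.1
finger_force: 0.0
```

Request:
jog_arm(
  series=[
    [[24,31,-6,0,0,-0.03,1],[48,62,-12,0,0,-0.07,1],[72,93,-18,0,0,-0.1,1],[96,124,-24,0,0,-0.14,1],[120,155,-30,0,0,-0.17,1]],
  ],
)

```text
clock: 1.83
ee_pos: [388.0, -351.7, 233.8]
ee_rot: [3.141, -0.001, -0.119]
contact_force: [0.6, -0.1, -0.4]
width: 88.0
finger_force: 0.0
```

Request:
jog_arm(
  series=[
    [[24,30,-8,0,0,-0.03,1],[45,60,-15,0,0,-0.06,1],[53,69,-25,0,0,-0.07,1],[53,69,-30,0,0,-0.07,1],[53,69,-30,0,0,-0.07,1]],
  ],
)

```text
clock: 2.25
ee_pos: [439.7, -283.3, 202.4]
ee_rot: [-3.141, 0.002, -0.185]
contact_force: [-0.4, -0.5, 0.0]
width: 87.9
finger_force: 0.0
```

```bash
python3 - <<'E'
from h import *
s=manip.get_state(); print(s["clock"],s["ee_pos"],s["ee_rot"],s["joints"])
p=manip.read_camera("wrist"); save(p,"w1.png"); print({k:v for k,v in p.items() if k!="image"})
for t in ("bar_tile","knob_tile","rack"):
    for r in manip.trace(p,t)[:2]: print(t,round(r["confidence"],2),np.round(r["box"],1))
for n,X in (("fin top",(440,-283.5,74)),("pod",(504,-296,56)),("knob",(569,-308,74))): print(n,proj(p,X,True))
E
```

```text
2.25 [ 439.65949126 -283.3107903   202.38400734] [-3.14101621e+00  2.47397642e-03 -1.84576502e-01] [-6.19729973e-01  2.58832781e-02  1.99183890e+00 -5.76156501e-04
  1.12635695e+00  1.13589194e+00]
{'fov_y': 65.70646984690485, 'cx': 321.97998465161, 'cy': 202.50777448347176, 'origin': array([ 507.24334658, -296.60332814,  323.79263698]), 'attitude': array([-2.72805991e-01,  9.30870131e-04, -1.75438711e+00]), 'shot': 5}
bar_tile 0.92 [324.8 188.6  81.5  79.1]
knob_tile 0.7 [325.4  53.4  89.   76.4]
rack 0.82 [327.5 122.5  98.6 244.4]
fin top (np.float64(321.532107558869), np.float64(200.9163985412026))
pod (np.float64(322.2702829070549), np.float64(121.83303843288948))
knob (np.float64(322.18544969673206), np.float64(41.7365700728063))
```

View pics/w1.png

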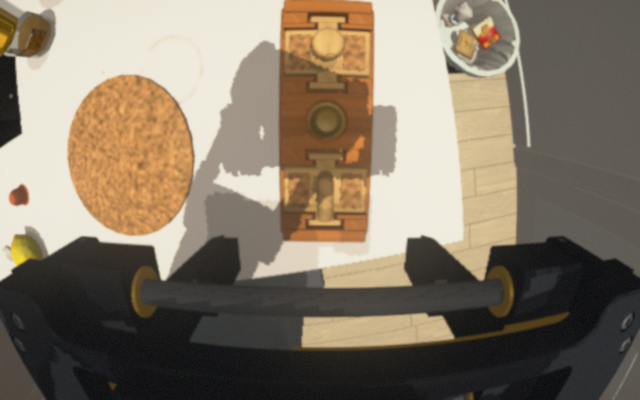

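The wrist view shows the bar tile at about (325,189) with its fin centred near column 325. The pod is at (326,121) and the knob at (327,43). All sit about 4 px to the right of my prediction.

```bash
python3 - <<'E'
from h import *
p=manip.read_camera("wrist")
r=manip.trace(p,"rack")[0]; b=manip.trace(p,"bar_tile")[0]; k=manip.trace(p,"knob_tile")[0]
m=hull(r["pixels"]|b["pixels"]|k["pixels"])
x,f=fit([(p,m,True)],lambda x,y,w: box(x,y,w*.01,96,244,0,34),[504,-297,-176],[8,8,5]); print(x,f)
w=x[2]*.01; a=np.array([-np.sin(w),np.cos(w)]); print("bar",x[:2]-66*a,"knob",x[:2]+66*a)
v,u=np.nonzero(b["pixels"]); print(u.min(),u.max(),v.min(),v.max())
im=cv2.cvtColor(p["image"],cv2.COLOR_RGB2BGR)[0:260,250:400]; im=cv2.resize(im,None,fx=2.3,fy=2.3,interpolation=cv2.INTER_CUBIC)
def dr(pts,col): cv2.polylines(im,[np.array([((proj(p,X,True)[0]-250+.5)*2.3,(proj(p,X,True)[1]+.5)*2.3) for X in pts],np.int32)],True,col,1)
o=[0,1,3,2]
B=x[:2]-66*a
for z in (74,): dr([box(*B,w,14,40,z,z)[i*2] for i in o],(0,255,0))
for z in (34,): dr([box(*B,w,80,44,z,z)[i*2] for i in o],(255,0,0))
dr([box(*x[:2],w,96,244,0,0)[i*2] for i in o],(0,0,255)); dr([box(*x[:2],w,96,244,34,34)[i*2] for i in o],(0,255,255))
cv2.imwrite("pics/w1c.png",im)
E
```

```text
[ 507.09684266 -300.01841969 -177.2247925 ] 0.051710253041156284
bar [ 442.43155028 -286.81236195] knob [ 571.76213505 -313.22447742]
281 363 152 224
```

View pics/w1c.png

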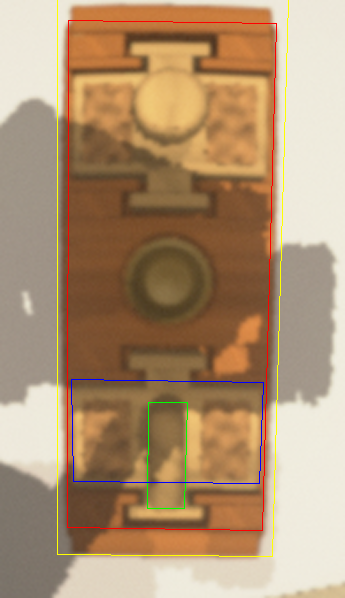

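With the refined pose, the projected fin top (green, 147–187 × 403–508) falls on the fin in the crop. The tile outline is within about 1 mm. I'll descend with the fingers open.

Request:
jog_arm(
  series=[
    [[1,-1,-25,0,0,-0.01,1],[2,-3,-55,0,0,-0.01,1],[2.5,-3.5,-85,0,0,-0.01,1],[2.5,-3.5,-105,0,0,-0.01,1],[2.5,-3.5,-115,0,0,-0.01,1]],
  ],
)

```text
clock: 3.07
ee_pos: [440.7, -287.0, 85.7]
ee_rot: [-3.14, 0.004, -0.198]
contact_force: [-0.3, 0.5, 0.6]
width: 88.1
finger_force: 0.0
```

Request:
jog_arm(
  series=[
    [[0,0,-8,0,0,0,1],[0,0,-15,0,0,0,1],[0,0,-20,0,0,0,1],[0,0,-20,0,0,0,0.5],[0,0,-20,0,0,0,0.35]],
  ],
  force=8,
)

```text
clock: 3.48
ee_pos: [443.2, -288.2, 69.4]
ee_rot: [3.141, -0.001, -0.197]
contact_force: [0.4, -0.4, 0.7]
width: 77.2
finger_force: 0.0
```

Request:
jog_arm(
  series=[
    [[0,0,0,0,0,0,0.35],[0,0,0,0,0,0,0.35],[0,0,0,0,0,0,0.35],[0,0,0,0,0,0,0.35]],
  ],
)

```text
clock: 3.82
ee_pos: [442.9, -288.0, 69.2]
ee_rot: [3.141, -0.001, -0.197]
contact_force: [0.6, -0.4, -0.1]
width: 50.2
finger_force: 0.0
```

```bash
python3 - <<'E'
from h import *
s=manip.get_state(); print(s)
p=manip.read_camera("wrist")
im=cv2.cvtColor(p["image"],cv2.COLOR_RGB2BGR); cv2.imwrite("pics/w2.png",im)
a=np.array([-np.sin(-1.768),np.cos(-1.768)])
for h in (-20,20): X=(442.4+h*a[0],-286.8+h*a[1],74); print(proj(p,X,True))
t=s["ee_pos"]; print(proj(p,(t[0],t[1],74),True))
p=manip.read_camera("top"); cv2.imwrite("pics/t2.png",cv2.resize(cv2.cvtColor(p["image"],cv2.COLOR_RGB2BGR)[130:330,270:470],None,fx=3,fy=3,interpolation=cv2.INTER_CUBIC))
E
```

```text
{'clock': 3.8167, 'joints': array([-6.23687239e-01,  1.93820996e-01,  2.08596973e+00,  4.81774968e-05,
        8.60845823e-01,  1.14429678e+00]), 'qvel': array([-5.14802217e-05,  2.34431797e-03,  2.22676939e-03,  2.87122507e-04,
       -7.16711207e-04, -1.24117652e-03]), 'tau': array([-3.19829393e-03, -3.91225219e+01, -2.84450752e+01,  3.43739230e-02,
       -7.05629610e-02,  2.40113723e-04]), 'ee_pos': array([ 442.94926885, -288.00827198,   69.24023854]), 'ee_rot': array([ 3.14123042e+00, -8.85579368e-04, -1.97218913e-01]), 'contact_force': array([ 0.60766919, -0.44163562, -0.08085749]), 'ft_torque': array([0.01644628, 0.00355842, 0.02247221]), 'finger_force': 0.0, 'width': 50.221779775581766}
(np.float64(318.33675195030247), np.float64(321.038018377646))
(np.float64(317.9508151486349), np.float64(242.5548367541163))
(np.float64(320.61929774253775), np.float64(283.19116258678287))
```

View pics/w2.png

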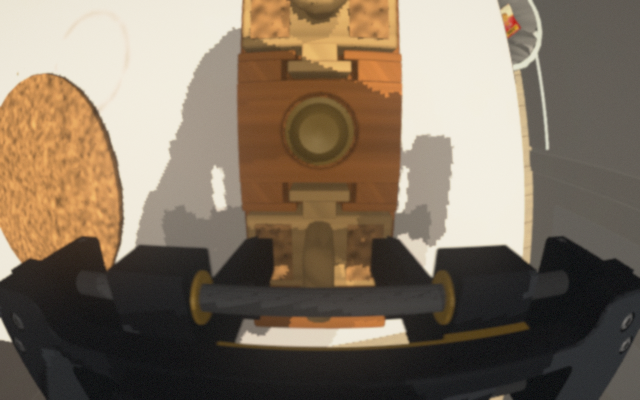

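The fingers (inner edges at about columns 272 and 373) straddle the fin (centre about column 320) nearly symmetrically. I'll lower 3 mm and close.

Request:
jog_arm(
  series=[
    [[0,0,-3,0,0,0,0.2],[0,0,-3,0,0,0,0.1],[0,0,-3,0,0,0,0.0],[0,0,-3,0,0,0,0.0],[0,0,-3,0,0,0,0.0]],
  ],
  force=8,
)

```text
clock: 4.33
ee_pos: [442.5, -287.6, 65.5]
ee_rot: [-3.141, 0.0, -0.197]
contact_force: [0.2, 0.3, -0.8]
width: 13.6
finger_force: 8.0
```

Request:
jog_arm(
  series=[
    [[0,0,0,0,0,0,0.0],[0,0,0,0,0,0,0.0],[0,0,0,0,0,0,0.0],[0,0,0,0,0,0,0.0],[0,0,0,0,0,0,0.0]],
  ],
  force=8,
)

```text
clock: 4.75
ee_pos: [442.5, -287.8, 65.6]
ee_rot: [-3.142, 0.0, -0.197]
contact_force: [-0.4, 0.7, -1.7]
width: 13.9
finger_force: 8.0
```

The grip is on the 14 mm fin with almost no side load. I'll firm it up and lift slowly.

Request:
jog_arm(
  series=[
    [[0,0,0,0,0,0,0],[0,0,1,0,0,0,0],[0,0,3,0,0,0,0],[0,0,5,0,0,0,0],[0,0,7,0,0,0,0]],
  ],
  force=25,
)

```text
clock: 5.17
ee_pos: [442.7, -287.9, 73.0]
ee_rot: [3.142, -0.0, -0.197]
contact_force: [-0.7, -0.4, -1.7]
width: 13.9
finger_force: 25.0
```

Request:
jog_arm(
  series=[
    [[0,0,4,0,0,0,0],[0,0,8,0,0,0,0],[0,0,12,0,0,0,0],[0,0,16,0,0,0,0],[0,0,20,0,0,0,0]],
  ],
)

```text
clock: 5.58
ee_pos: [442.8, -287.9, 93.3]
ee_rot: [3.141, -0.0, -0.197]
contact_force: [1.2, 1.2, -1.9]
width: 13.8
finger_force: 25.0
```

Request:
jog_arm(
  series=[
    [[0,0,8,0,0,0,0],[0,0,20,0,0,0,0],[0,0,36,0,0,0,0],[0,0,52,0,0,0,0],[0,0,65,0,0,0,0]],
  ],
)

```text
clock: 6.0
ee_pos: [443.1, -288.1, 160.0]
ee_rot: [3.141, -0.002, -0.197]
contact_force: [0.2, 0.3, -2.4]
width: 14.0
finger_force: 25.0
```

```bash
python3 - <<'E'
from h import *
s=manip.get_state(); print(s["ee_pos"],s["ee_rot"],s["contact_force"],s["width"])
V=[]
for c in ("side","top","wrist"):
    p=manip.read_camera(c); f=c=="wrist"
    r=manip.trace(p,"mat")
    if r and c!="top": V.append((p,hull(r[0]["pixels"]),f)); 
    if r: print(c,r[0]["confidence"],r[0]["box"],fit([(p,hull(r[0]["pixels"]),f)],lambda x,y:disc(x,y,100,8),[516,-50],[8,8]))
    if c=="side": 
        for r in manip.trace(p,"bar_tile")[:1]: print(r["confidence"],r["box"])
        save(p,"s3.png")
E
```

```text
[ 443.1145267  -288.13672499  159.96147023] [ 3.14088096e+00 -1.63057432e-03 -1.97185926e-01] [ 0.24096175  0.33732961 -2.35735345] 14.04629686492324
side 0.93 [314.1, 240.9, 114.9, 68.6] (array([517.518857  , -46.51739264]), np.float64(0.04028359651949731))
0.72 [387.2, 132.8, 41.6, 40.2]
top 0.61 [254.7, 222.8, 101.9, 105.0] (array([520.93503058, -51.42600703]), np.float64(0.016147202403304584))
wrist 0.55 [107.1, 166.5, 129.6, 179.2] (array([518.36762637, -55.86362326]), np.float64(0.01773144914297997))
```

View pics/s3.png

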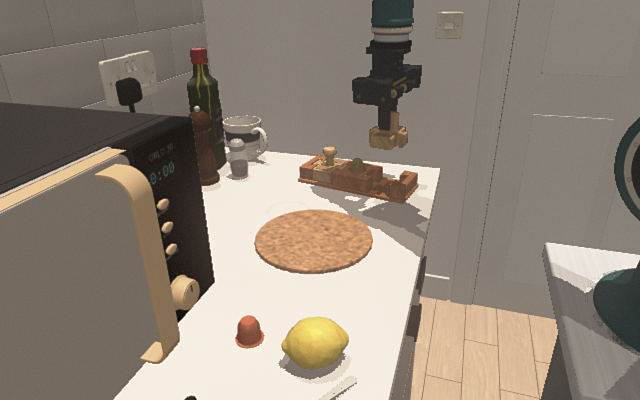

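The tile hangs clear at about (388,135), and the knob tile is still seated at (327,167). The mat centre is about (519,-51). I'll carry the tile over.

Request:
jog_arm(
  series=[
    [[3,10,0,0,0,0,0],[9,28,0,0,0,0,0],[16,50,0,0,0,0,0],[23,72,0,0,0,0,0],[30,94,0,0,0,0,0]],
  ],
)

```text
clock: 6.77
ee_pos: [472.3, -192.1, 156.8]
ee_rot: [-3.141, 0.002, -0.198]
contact_force: [0.4, 0.4, -1.1]
width: 14.0
finger_force: 25.0
```

Request:
jog_arm(
  series=[
    [[7,22,0,0,0,0,0],[14,44,0,0,0,0,0],[21,66,0,0,0,0,0],[28,88,0,0,0,0,0],[34,108,0,0,0,0,0]],
  ],
)

```text
clock: 7.18
ee_pos: [506.3, -83.7, 156.9]
ee_rot: [-3.141, 0.002, -0.197]
contact_force: [0.3, -0.3, -1.5]
width: 13.8
finger_force: 25.0
```

Request:
jog_arm(
  series=[
    [[5,16,-4,0,0,0,0],[9,27,-12,0,0,0,0],[12,34,-24,0,0,0,0],[12,35,-38,0,0,0,0],[12,35,-50,0,0,0,0]],
  ],
)

```text
clock: 7.6
ee_pos: [517.9, -50.2, 105.6]
ee_rot: [3.141, 0.002, -0.196]
contact_force: [-0.7, 0.4, -1.9]
width: 13.9
finger_force: 25.0
```

Request:
jog_arm(
  series=[
    [[0,0,-10,0,0,0,0],[0,0,-20,0,0,0,0],[0,0,-27,0,0,0,0],[0,0,-32,0,0,0,0],[0,0,-34,0,0,0,0]],
  ],
)

```text
clock: 8.02
ee_pos: [518.1, -51.1, 72.7]
ee_rot: [3.141, 0.001, -0.198]
contact_force: [-1.0, 0.5, -2.3]
width: 13.7
finger_force: 25.0
```

```bash
python3 - <<'E'
from h import *
s=manip.get_state(); print(s["ee_pos"],s["ee_rot"],s["contact_force"],s["width"])
p=manip.read_camera("side"); save(p,"s4.png")
E
```

```text
[518.13360615 -51.12083138  72.67433794] [ 3.14148391e+00  1.35301573e-03 -1.97864725e-01] [-0.97958642  0.50496674 -2.302     ] 13.687327909466893
```

View pics/s4.png

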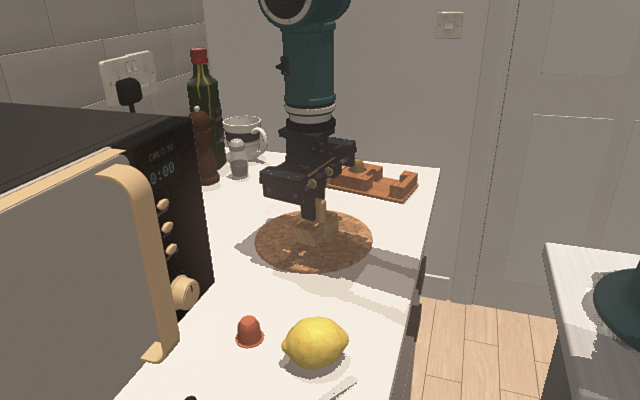

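The tile hovers a few mm above the mat, well inside its outline (tile about (316,232), mat centre about (314,241)). I'll lower in small steps until I feel contact.

Request:
jog_arm(
  series=[
    [[0,0,-1.5,0,0,0,0],[0,0,-3,0,0,0,0],[0,0,-4,0,0,0,0],[0,0,-5,0,0,0,0],[0,0,-5,0,0,0,0]],
  ],
)

```text
clock: 8.48
ee_pos: [518.7, -50.8, 68.8]
ee_rot: [-3.142, -0.0, -0.197]
contact_force: [0.2, -0.5, -1.9]
width: 13.9
finger_force: 25.0
```

Request:
jog_arm(
  series=[
    [[0,0,-0.5,0,0,0,0],[0,0,-1,0,0,0,0],[0,0,-1.2,0,0,0,0],[0,0,-1.2,0,0,0,0]],
  ],
)

```text
clock: 8.82
ee_pos: [518.7, -50.8, 67.5]
ee_rot: [-3.142, -0.0, -0.197]
contact_force: [-0.6, -0.2, -1.0]
width: 14.0
finger_force: 25.0
```

Request:
jog_arm(
  series=[
    [[0,0,-0.4,0,0,0,0],[0,0,-0.8,0,0,0,0],[0,0,-0.8,0,0,0,0]],
  ],
)

```text
clock: 9.07
ee_pos: [518.6, -50.8, 66.6]
ee_rot: [3.142, 0.0, -0.197]
contact_force: [0.2, 0.3, -2.0]
width: 13.6
finger_force: 25.0
```

Request:
jog_arm(
  series=[
    [[0,0,-0.4,0,0,0,0],[0,0,-0.8,0,0,0,0],[0,0,-0.8,0,0,0,0]],
  ],
)

```text
clock: 9.32
ee_pos: [518.6, -50.8, 65.8]
ee_rot: [-3.142, 0.0, -0.197]
contact_force: [-1.1, 0.5, -1.5]
width: 13.8
finger_force: 25.0
```

Request:
jog_arm(
  series=[
    [[0,0,-0.4,0,0,0,0],[0,0,-0.8,0,0,0,0],[0,0,-0.8,0,0,0,0]],
  ],
)

```text
clock: 9.57
ee_pos: [518.7, -50.8, 65.5]
ee_rot: [3.142, 0.0, -0.197]
contact_force: [-1.5, -0.1, 2.7]
width: 13.9
finger_force: 25.0
```

Request:
jog_arm(
  series=[
    [[0,0,-0.3,0,0,0,0],[0,0,-0.6,0,0,0,0],[0,0,-0.6,0,0,0,0]],
  ],
)

```text
clock: 9.82
ee_pos: [518.7, -50.8, 65.5]
ee_rot: [3.142, 0.0, -0.197]
contact_force: [-4.2, 0.2, 8.0]
width: 13.8
finger_force: 25.0
```

The tile is resting on the mat. I'll ease off half a millimetre, reduce the grip and open gradually.

Request:
jog_arm(
  series=[
    [[0,0,0.3,0,0,0,0],[0,0,0.6,0,0,0,0],[0,0,0.6,0,0,0,0],[0,0,0.6,0,0,0,0]],
  ],
  force=5,
)

```text
clock: 10.15
ee_pos: [518.7, -50.8, 65.5]
ee_rot: [-3.142, -0.0, -0.197]
contact_force: [-2.8, 1.0, 5.2]
width: 14.0
finger_force: 5.0
```

Request:
jog_arm(
  series=[
    [[0,0,0,0,0,0,0.2],[0,0,0,0,0,0,0.3],[0,0,0,0,0,0,0.5],[0,0,0,0,0,0,0.7],[0,0,0,0,0,0,0.7]],
  ],
)

```text
clock: 10.57
ee_pos: [518.6, -50.8, 64.9]
ee_rot: [-3.142, 0.0, -0.197]
contact_force: [-0.6, -0.8, 0.2]
width: 41.9
finger_force: 0.0
```

Request:
jog_arm(
  series=[
    [[0,0,0,0,0,0,0.7],[0,0,5,0,0,0,0.7],[0,0,20,0,0,0,0.7],[0,0,40,0,0,0,0.7],[0,0,65,0,0,0,0.7]],
  ],
)

```text
clock: 10.98
ee_pos: [517.3, -50.6, 129.6]
ee_rot: [3.141, 0.003, -0.197]
contact_force: [-1.2, 0.5, -0.7]
width: 61.6
finger_force: 0.0
```

Request:
jog_arm(
  series=[
    [[0,0,20,0,0,0,0.7],[0,0,45,0,0,0,0.7],[0,0,70,0,0,0,0.7],[0,0,80,0,0,0,0.7],[0,0,80,0,0,0,0.7]],
  ],
)

```text
clock: 11.4
ee_pos: [520.8, -51.1, 213.7]
ee_rot: [-3.141, -0.007, -0.197]
contact_force: [-0.2, 0.4, 0.5]
width: 61.5
finger_force: 0.0
```

```bash
python3 - <<'E'
from h import *
s=manip.get_state(); print(s["clock"],s["ee_pos"],s["contact_force"],s["width"])
p=manip.read_camera("side"); save(p,"s5.png")
for t in ("bar_tile","knob_tile"):
    for r in manip.trace(p,t)[:1]: print(t,r["confidence"],r["box"])
E
```

```text
11.4 [520.81341248 -51.09988044 213.67967896] [-0.2368143   0.36527597  0.48736656] 61.493751445776326
bar_tile 0.66 [315.1, 225.4, 46.4, 50.6]
knob_tile 0.63 [314.6, 242.1, 122.6, 62.3]
```

View pics/s5.png

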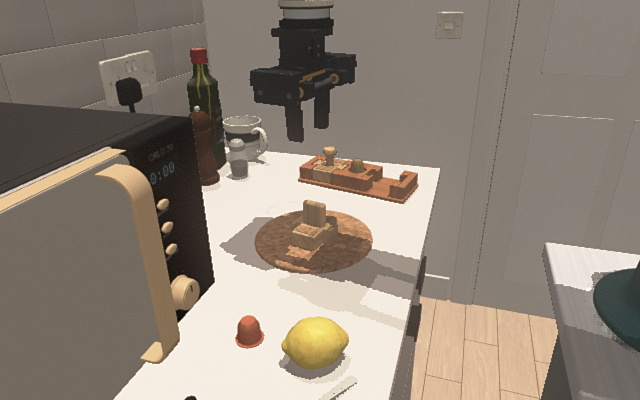

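The bar tile stands flat and upright near the mat's centre (about (314,235)). The knob tile is still seated at (328,165), and the gripper is clear of everything.

```bash
python3 -c "
from rig import manip
print(manip.finish_job())"
```

```text
the job is handed in; nothing more can be done
None
```

The bar tile was lifted straight up out of the rack and now stands flat and upright near the centre of the cork mat, released; the knob tile is still seated, and I handed the job in at about 11.5 s (no verdict was returned).

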